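# Hang the red caddy in the notch of the tool tray

## Task

Pick up the red caddy by its wooden grip and hook its bent lip over the aluminium rail on the tool tray's near wall, so that the caddy hangs inside the tray. Feel gently along the rail for the notch and let the lip drop fully down into it, then let go; never force the caddy against the tray, and leave everything else where it stands.

Things in the scene. Friction and masses are not known exactly. Their poses are not given: they have to be found in the camera images.
- red_caddy: Red sheet-steel hook-on caddy, 0.15 to 0.28 kg, upright on the bench, yaw -0.6 to 0.6. Origin: centre of its underside; z up, x from the lip side to the low front. Bin 44 (x) x 60 (y) x 51 mm high, lip-side face at x = -22. From that side's top a bent lip reaches out to -x (see red_caddy_lip). It must end inside the tray, its x along the tray's x.
- red_caddy_lip (a point): Middle of the bent lip's channel, on the lip's underside: caddy frame (-28.5, 0, 48) mm. Lip plate 50 mm wide (y), z 48 to 51; at its outer edge a leg (x -38 to -35) hangs down to z 34. So an inverted U channel 13 mm wide runs from x = -35 to the bin's face at x = -22.
- red_caddy_grip (a point): Point in the wooden grip block, 25 mm above the lip plate: caddy frame (-28.5, 0, 76) mm; a good place for the TCP. Block 14 (x) x 24 (y) mm, z 51 to 91, centred on the lip. Grip it from above across its 24 mm, closing along the caddy's y.
- tray: Birch tool tray, green lining, fixed, yaw -0.25 to 0.25, 260 (x) x 300 (y) mm. Origin: centre of its underside, z up, x away from the robot; near wall at -x. Walls 10 mm thick, 62 high, lining's top at z 10. The leg goes on the robot's side of that wall, the bin inside. Rigid: over 35 N of the caddy on it, even for an instant, spoils the job; touch down below 10 mm/s, 5 N is plenty.
- rim (a point): Middle of the near wall at the height of the rail's plain top: tray frame (-125, 0, 78) mm, axes as the tray's. Rail: aluminium, on the wall, 10 mm thick, 210 long (y), z 62 to 78, with one notch 54 mm wide, 9 deep, open above. It was fitted by eye: the notch's centre lies up to 30 mm either way along y from this point, is not measured, must be seen or felt for.
- blue_caddy: Blue caddy of the same shape; stays where it is. It and the red one may stand in either place.
- screwdriver: Screwdriver with orange handle lying in the tray along y, in its far half. Not to be moved.
- wrench: Steel wrench lying in the tray along y near its middle. Not to be moved.
- mug: White mug, radius 40, height 90 mm, on the bench beyond the caddies. Not to be moved. Origin: centre of its underside.
- oil: Yellow plastic bottle with red cap, radius 28, height 140 mm, on the bench beyond the caddies. Not to be moved. Origin: centre of its underside.
- tin: Steel can, radius 33, height 70 mm, on the bench beyond the caddies. Not to be moved. Origin: centre of its underside.
Not all that is in view belongs to the job. Of the things that look like the red_caddy, the smallest one is meant.

How it is judged:
On the way, in this order (a step that is already met when the one before it is completed fails the run):
1. the red caddy is lifted clear of the bench (height (world z) of red_caddy above 0.03 m), for 0.1 s.
2. its lip straddles the rail: leg outside, bin inside (z of red_caddy_lip in the frame of rim between -0.013 and 0.01 m and x of red_caddy_lip in the frame of rim between -0.006 and 0.006 m and y of red_caddy_lip in the frame of rim between -0.07 and 0.07 m).
At the end, for the whole second after the job is handed in: The red caddy hangs inside the tray with its lip down in the rail's notch (lip underside 5.5 to 12.5 mm below the rail's plain top, within 6 mm of the wall's centre line), bin on the tray's inner side, upright and square to the wall within 0.2 rad, at rest and released (z of red_caddy_lip in the frame of rim between -0.0125 and -0.0055 m and x of red_caddy_lip in the frame of rim between -0.006 and 0.006 m and y of red_caddy_lip in the frame of rim between -0.045 and 0.045 m and angle between red_caddy's own z axis and vertical below 0.2 rad and angle between the x axis of red_caddy and the x axis of tray, either way round below 0.2 rad and x of red_caddy in the frame of rim above 0.01 m and linear speed of red_caddy below 0.02 m/s and contact force between red_caddy and the fingers below 0.1 N); the robot touches nothing.
It fails at once if the red caddy is pressed on the tray or rail with more than 35 N (contact force between red_caddy and tray above 35 N).
It fails at once if the blue caddy is moved more than 15 mm (distance of blue_caddy from where it was at the start of the episode above 0.015 m).
It fails at once if a tool lying in the tray is moved more than 20 mm (distance of any of screwdriver, wrench from where it was at the start of the episode above 0.02 m).
It fails at once if the mug, bottle or can is moved more than 15 mm (distance of any of mug, oil, tin from where it was at the start of the episode above 0.015 m).
It also fails if it takes over 64 s, if anything falls off the work surface, if the arm or the gripper's body presses on something with over 40 N, if the wrist force passes 120 N, or if a joint passes its speed limit or range.

## Robot

A 7-joint arm with a two-finger parallel gripper is mounted at the origin on the work surface. World frame = base frame: x ahead of the robot, y to its left, z up, the work surface at z = 0. Lengths are in m, angles in rad, forces in N, time in s.
With the tool pointing down it reaches from about 0.4 to 0.9 m from the base axis. Payload 5.6 kg.
Tool frame: the origin (TCP) lies between the finger pads, 19 mm behind the fingertips; this is the grasp point; z points along the fingers, y is the line along which they close (so a half turn about z gives the same grasp; the last joint's range is limited). The gripper opens to 92 mm and grips with 3 to 60 N. Pads are 20 mm wide; open, the fingers measure 128 mm over their backs; the gripper's body (75 mm by 189 mm) begins 69 mm behind the grasp point.
Start: joints at [1.222, 0.468, -0.012, 1.603, 0.006, 1.071, -0.056], TCP at [0.196, -0.62, 0.233] pointing down, gripper open.
Joint ranges: [-2.53, 2.53], [-0.31, 2.02], [-1.57, 1.55], [0.28, 2.44], [-1.29, 4.43], [0.15, 1.84], [-2.92, 2.92]. Speed limits (rad/s): [2.57, 2.57, 3.14, 3.14, 3.14, 3.14, 3.14].

## Interface

Orientations are given as a unit quaternion [w, x, y, z].
In Python, from bench import r gives the robot as it stands. The module is installed in compiled form; this text tells all that it offers.
- The arm moves only by the tool step_arm, never from a script. Its argument "steps" is a list of rows, each a list of 2 entries, a list of its own where there are three numbers: the shift along the tool's x, y, z in m, then the turn about the tool's z in rad. In form: [[[x, y, z], twist], ...]. A call has 1 to 12 rows; each row is the pose to reach, as a shift and turn from the pose commanded when the call began, along the tool's axes at that moment; what a row does not reach only later rows make up. A row lasts 1/8 s, in which the tool goes at most 62.5 mm and 10.7 degrees, less where a joint would pass 70% of its speed; a pose out of reach is approached as far as the arm can. A call with a gripper value outside its range is refused whole. "claw" is the closure, from 0 (fully open) to 1 (shut), set as the call begins (left out, the last holds). The fingers move at their own pace and stop on an object; "squeeze" is the grip in N (left out, the last holds). Time passes only in rows, so rows that repeat a pose let the fingers close. It gives the time, the measured TCP pose, the force, the opening and the grip force at its end, in the units of the state.
- r.observe(): the state, without advancing time (a new reading comes with each control period).
- r.grab_frame(name): name is "scene" or "top" or "wrist"; returns (picture, depth): 420x560x3 uint8, red, green, blue; 420x560 float32, m along the optical axis (not along the pixel's ray), 0 where there is no reading.
- r.camera_params(name): a dict with "mtx" (3x3 intrinsics, pixels), "dist" ([k1, k2, p1, p2, k3] as OpenCV has them; the pictures are not rectified), "rvec" (rotation vector, rad) and "tvec" (3), from world to camera coordinates, as OpenCV has them; the wrist camera has in their place "T_tool_cam" (4x4, takes a point from camera to tool coordinates, whose origin is the TCP and whose axes are the flange's). Camera axes: x right, y down, z forward; pixel columns grow to the right and rows downward; lengths in m; the calibration is good to about 2 mm. A picture is of the moment at which its call begins: read the wrist's pose just before it. camera_params takes no time and is no camera call.
- r.finish_job(): hands the job in; it is judged then, once.
Trained networks look in the newest picture that a camera, given by its name, has taken for a name from the list of things; names that differ only in an ending like _2 or _b are one class to them, and where a whole thing is asked for, a point or a joint stands for the part that bears it (a point fixed in the world has none). Each returns a list of dicts, best first, with "conf" (0 to 1); they miss things now and then, are a little off and sometimes report something else, mostly with a low value. They report only what shows in the picture. A call takes as long as a camera call. They do not tell look-alikes from the thing itself.
- r.regions_of(camera, target): "mask" (420x560 bool, what is visible of it) and "box" ([left, top, right, bottom] in pixels, round what is visible of it).
The state is a dict: "t": time; "joints": joint angles; "joint_vel": joint speeds; "joint_torque": joint torques, N m; "tcp_pos": TCP position; "tool_rot": TCP orientation; "ft_force": force on the tool from outside, world axes, zero at the start; "moment": the same for the moment, N m; "gripper_width": opening from 0.0 (shut) to 1.0 (fully open); "grasp_force": force on a finger pad.
Only numpy, scipy, OpenCV 4.12 (cv2) and the standard library are available. Lean on these libraries where they do the work, as an engineer would, in place of code of your own. Each camera call takes 0.05 s, during which the arm holds its last target. There are 200 camera calls.

## Working session

There is one attempt and no reset: what is moved stays moved. The work goes in short steps, Python scripts to look and compute and a tool call to move; the robot and the scene stay as the last step left them, time stands still between calls to the robot, and variables do not carry over. Pictures are saved under pics/ and viewed, at most 10 in all, crops included, and the job is handed in when it is done.

Besides the shell and the picture viewer there is one more tool, called by a JSON object that holds its "method" and its "body", one argument or row to a line. step_arm: Moves the arm, as the interface text tells. Its arguments: {"type":"object","properties":{"steps":{"type":"array","items":{"type":"array"}},"claw":{"type":"number"},"squeeze":{"type":"number"}},"required":["steps"]}

```bash
mkdir -p pics; cat > h.py <<'E'
import numpy as np, cv2
from bench import r
from scipy.spatial.transform import Rotation as R
def cam(name):
    c=r.camera_params(name); K=np.array(c["mtx"]);d=np.array(c["dist"])
    if "rvec" in c:
        T=np.eye(4);T[:3,:3]=cv2.Rodrigues(np.array(c["rvec"],float))[0];T[:3,3]=np.ravel(c["tvec"]);T=np.linalg.inv(T)
    else:
        s=r.observe();q=np.array(s["tool_rot"]);W=np.eye(4);W[:3,:3]=R.from_quat(q[[1,2,3,0]]).as_matrix();W[:3,3]=s["tcp_pos"];T=W@np.array(c["T_tool_cam"])
    return K,d,T
def pts(name,uv,z):
    K,d,T=cam(name);n=cv2.undistortPoints(np.array(uv,np.float64).reshape(-1,1,2),K,d).reshape(-1,2)
    P=np.c_[n,np.ones(len(n))]*np.reshape(z,(-1,1));return P@T[:3,:3].T+T[:3,3]
def cloud(name,depth,mask=None):
    m=(depth>0) if mask is None else (depth>0)&mask
    v,u=np.nonzero(m);return pts(name,np.c_[u,v],depth[m]),np.c_[u,v]
def proj(name,P):
    K,d,T=cam(name);Ti=np.linalg.inv(T);return cv2.projectPoints(np.array(P,float).reshape(-1,1,3),cv2.Rodrigues(Ti[:3,:3])[0],Ti[:3,3],K,d)[0].reshape(-1,2)
def save(n,p): cv2.imwrite("pics/"+n,p[...,::-1])
E
python3 - <<'E'
from h import *
ims=[]
for n in ["scene","top"]:
    p,d=r.grab_frame(n);ims.append(p);np.savez(f"{n}.npz",p=p,d=d)
    for t in ["red_caddy","blue_caddy","tray"]:
        for o in r.regions_of(n,t):
            P,_=cloud(n,d,o["mask"]);print(n,t,round(o["conf"],2),o["box"],np.median(P,0).round(3),P.min(0).round(3),P.max(0).round(3),np.median(p[o["mask"]],0))
save("top.png",ims[1]);save("scene.png",ims[0])
s=r.observe();print(s)
E
```

```text
scene red_caddy 0.9 [191.6, 107.1, 225.2, 141.0] [ 0.651 -0.436  0.057] [ 0.586 -0.561 -0.001] [ 0.696 -0.326  0.139] [88. 17. 12.]
scene red_caddy 0.87 [246.4, 79.8, 276.9, 133.6] [ 0.485 -0.468  0.041] [ 0.413 -0.646 -0.005] [ 0.531 -0.332  0.128] [92. 29. 16.]
scene red_caddy 0.86 [243.3, 126.5, 271.6, 161.8] [ 0.542 -0.325  0.027] [ 0.498 -0.409 -0.004] [ 0.58  -0.295  0.095] [97. 22. 14.]
scene red_caddy 0.5 [220.4, 214.2, 268.0, 258.2] [ 0.73  -0.04   0.053] [ 0.665 -0.16  -0.001] [ 0.773 -0.012  0.094] [120. 110. 104.]
scene tray 0.9 [254.5, 227.9, 414.1, 386.8] [0.6   0.211 0.012] [ 0.436  0.007 -0.006] [0.755 0.364 0.083] [ 35. 116.  62.]
scene tray 0.47 [193.5, 183.4, 221.7, 215.5] [ 0.762 -0.189  0.06 ] [ 0.727 -0.238 -0.002] [ 0.791 -0.172  0.074] [116. 107. 102.]
top red_caddy 0.73 [397.6, 176.2, 430.2, 209.2] [ 0.64  -0.456  0.05 ] [ 0.6   -0.512 -0.004] [ 0.693 -0.416  0.127] [144.  45.  22.]
top red_caddy 0.67 [394.0, 242.6, 440.1, 274.9] [ 0.479 -0.468  0.036] [ 0.437 -0.529 -0.003] [ 0.519 -0.412  0.128] [128.  46.  20.]
top red_caddy 0.65 [348.2, 222.1, 376.2, 248.
[... 263 characters left out ...]
664, -0.01159202,  1.60283698,  0.00602295,
        1.07140278, -0.0562887 ]), 'joint_vel': array([-1.00175181e-03, -2.39047014e-03,  1.80768201e-03,  4.60729179e-05,
        1.74229172e-03,  2.24479062e-03, -6.70098153e-04]), 'joint_torque': array([-2.44857629e-04, -5.19845295e+01, -1.26483565e-02, -2.43703079e+01,
       -5.66780276e-02,  1.30534984e-02,  7.16470322e-05]), 'tcp_pos': array([ 0.19559529, -0.61979181,  0.23314683]), 'tool_rot': array([-1.15545069e-04,  9.88339307e-01,  1.52267520e-01, -5.58695715e-05]), 'ft_force': array([-0.23175593,  0.31177287, -0.84861647]), 'moment': array([ 0.03943218,  0.05378155, -0.00311717]), 'grasp_force': 0.0, 'gripper_width': 0.9999595740992878}
```

View pics/top.png

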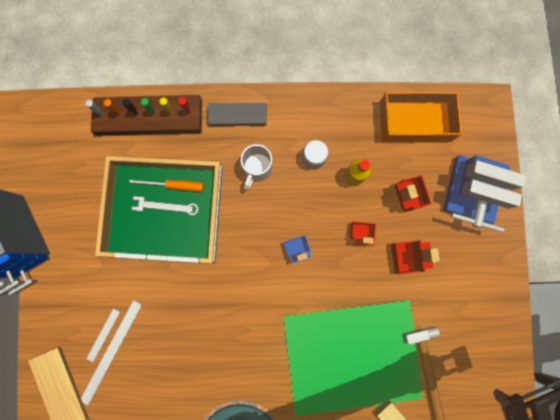

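View pics/scene.png

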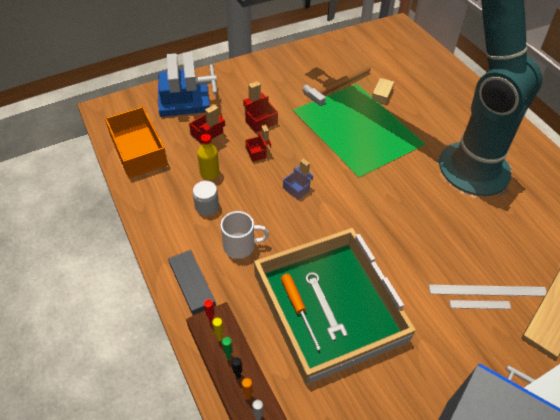

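The top view shows three red look-alikes: (412,193), (413,257) and (363,233). The one at (363,233) is smallest, and its top at 0.091–0.095 m matches the described 91 mm. The rail lies on the tray's lower edge at about (112–212, 258), and the notch shows in the scene view near (380,270).

```bash
python3 - <<'E'
from h import *
t=np.load("top.npz");s=np.load("scene.npz")
for n,f in [("top",t),("scene",s)]:
    P,uv=cloud(n,f["d"]);
    near=(abs(P[:,0]-.543)<.06)&(abs(P[:,1]+.331)<.06)
    g=near&(P[:,2]>.068)&(P[:,2]<.1)
    print(n,"grip",g.sum(),np.median(P[g],0).round(4),P[g].min(0).round(3),P[g].max(0).round(3))
    b=near&(P[:,2]>.008)&(P[:,2]<.056);b2=P[b][:,:2].astype(np.float32);print("bin rect",cv2.minAreaRect(b2))
    tr=(P[:,0]>.42)&(P[:,0]<.8)&(P[:,1]>.0)&(P[:,1]<.42)
    w=tr&(P[:,2]>.05)&(P[:,2]<.09);print("tray rect",cv2.minAreaRect(P[w][:,:2].astype(np.float32)))
    q=P[tr&(P[:,2]>.03)&(P[:,0]<.54)]
    w=tr&(P[:,2]>.071)&(P[:,2]<.09)&(P[:,0]<.56);Q=P[w];print("rail",len(Q))
    l=cv2.fitLine(Q[:,:2].astype(np.float32),cv2.DIST_HUBER,0,.01,.01).ravel();print(l)
    a=l[:2]*np.sign(l[1]);e=(Q[:,:2]-l[2:])@a;off=e;h=np.histogram(off,bins=np.arange(-.13,.14,.01));print(h[0],)
    Q=P[tr&(P[:,2]>.055)];o=Q[:,:2]-l[2:];al=o@a;pe=abs(o@[a[1],-a[0]])<.008
    for lo in np.arange(-.15,.15,.01):
        k=pe&(al>=lo)&(al<lo+.01); print(round(lo,2),k.sum(),np.percentile(Q[k][:,2],[50,90]).round(4) if k.any() else 0)
big=lambda p,y0,y1,x0,x1,W,H:cv2.resize(p[y0:y1,x0:x1],(W,H),interpolation=cv2.INTER_CUBIC)
a=big(t["p"],165,285,335,455,400,400);b=big(s["p"],220,320,340,420,320,400)
c=big(t["p"],240,270,90,230,720,154)
o=np.zeros((560,720,3),np.uint8);o[:400,:400]=a;o[:400,400:]=b;o[400:554]=c;save("crop1.png",o)
E
```

```text
top grip 66 [ 0.5209 -0.3275  0.0905] [ 0.514 -0.341  0.068] [ 0.528 -0.318  0.095]
bin rect ((0.5416402220726013, -0.331778347492218), (0.05947268754243851, 0.06001300364732742), 83.7277603149414)
tray rect ((0.6131104826927185, 0.19923660159111023), (0.30463260412216187, 0.26226434111595154), 85.52236938476562)
rail 273
[0.08488164 0.99639106 0.48752844 0.19547667]
[ 0  0  8 18 16 17 15 18 20 16  4  2  2  2  2  8 18 16 16 16 18 14 15 12
  0  0]
-0.15 0 0
-0.14 11 [0.0617 0.0632]
-0.13 17 [0.0616 0.0634]
-0.12 16 [0.0611 0.0634]
-0.11 20 [0.0632 0.0769]
-0.1 18 [0.0779 0.0801]
-0.09 16 [0.0778 0.0798]
-0.08 17 [0.0776 0.0801]
-0.07 15 [0.0763 0.0789]
-0.06 18 [0.0772 0.0795]
-0.05 21 [0.0774 0.0803]
-0.04 16 [0.0779 0.0803]
-0.03 11 [0.0695 0.0794]
-0.02 12 [0.0677 0.071 ]
-0.01 14 [0.0682 0.0711]
0.0 15 [0.0686 0.0706]
0.01 16 [0.0694 0.0711]
0.02 20 [0.0697 0.0766]
0.03 18 [0.0774 0.0794]
0.04 16 [0.0789 0.081 ]
0.05 16 [0.0776 0.0792]
0.06 16 [0.0781 0.0797]
0.07 18 [0.0773 0.0795]
0.08 14 [0.077  0.0786]
0.09 15 [0.0776 0.0787]
0.1 12 [0.0769 0.0794]
0.11 12 [0.0615 0.0634]
0.12
[... 552 characters left out ...]
4 13 [0.062  0.0632]
-0.13 20 [0.0676 0.0802]
-0.12 29 [0.0757 0.0798]
-0.11 30 [0.0764 0.0805]
-0.1 29 [0.0768 0.0796]
-0.09 28 [0.0768 0.0802]
-0.08 30 [0.075  0.0805]
-0.07 32 [0.0765 0.0795]
-0.06 26 [0.0762 0.0805]
-0.05 32 [0.0707 0.0774]
-0.04 27 [0.0677 0.0711]
-0.03 23 [0.0691 0.0712]
-0.02 27 [0.0679 0.0709]
-0.01 25 [0.0671 0.0704]
0.0 21 [0.065  0.0738]
0.01 33 [0.0769 0.0802]
0.02 38 [0.0743 0.0789]
0.03 35 [0.0747 0.0786]
0.04 32 [0.0747 0.0783]
0.05 35 [0.0747 0.0805]
0.06 37 [0.075  0.0803]
0.07 33 [0.0754 0.0807]
0.08 43 [0.066 0.078]
0.09 23 [0.0614 0.0631]
0.1 24 [0.062  0.0632]
0.11 23 [0.0607 0.0624]
0.12 25 [0.0611 0.064 ]
0.13 29 [0.0617 0.0638]
0.14 13 [0.0615 0.063 ]
```

View pics/crop1.png

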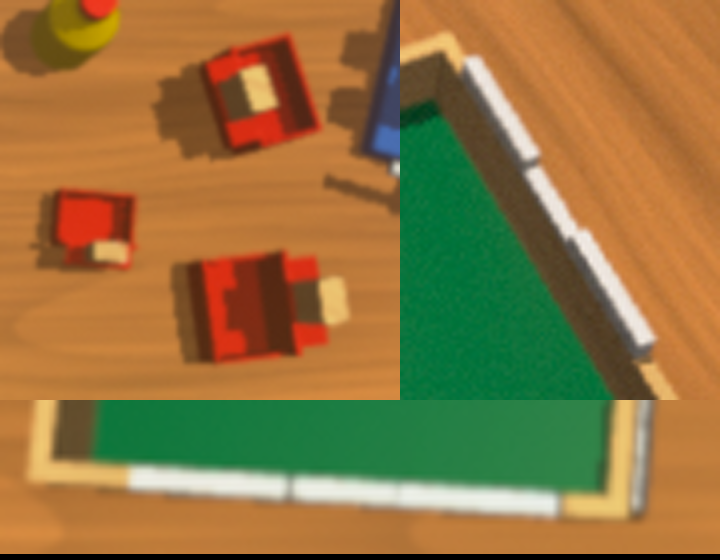

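The crop confirms it: the red caddy at top-view (363,233) is clearly the smallest of the three, and its grip is on the robot's side. The notch shows as the recessed middle piece of the rail, with its centre at y≈0.195. Next I move above the grip and look from close by.

```bash
cat >> h.py <<'E'
def go(pos,yaw):
    s=r.observe();q=np.array(s["tool_rot"]);M=R.from_quat(q[[1,2,3,0]]).as_matrix()
    y=np.arctan2(M[1,0],M[0,0]);tw=-(yaw-y);tw=(tw+np.pi/2)%np.pi-np.pi/2
    print("t",s["t"],"pos",s["tcp_pos"].round(4),"yaw",y.round(4),"F",s["ft_force"].round(2),"\n shift",(M.T@(np.array(pos)-s["tcp_pos"])).round(4),"twist",tw.round(4))
E
python3 -c "
from h import *
go([.51,-.33,.22],-.1)"
```

```text
t 0.4 pos [ 0.1956 -0.6198  0.2331] yaw 0.3057 F [-0.23  0.31 -0.85] 
 shift [ 0.387  -0.1817  0.0132] twist 0.4057
```

{"method": "step_arm", "body": {
  "steps": [
    [[0.387, -0.182, 0.013], 0.406],
    [[0.387, -0.182, 0.013], 0.406],
    [[0.387, -0.182, 0.013], 0.406],
    [[0.387, -0.182, 0.013], 0.406],
    [[0.387, -0.182, 0.013], 0.406],
    [[0.387, -0.182, 0.013], 0.406],
    [[0.387, -0.182, 0.013], 0.406],
    [[0.387, -0.182, 0.013], 0.406],
    [[0.387, -0.182, 0.013], 0.406],
    [[0.387, -0.182, 0.013], 0.406]
  ],
  "claw": 0
}}

```text
t: 1.65
tcp_pos: [0.5086, -0.3316, 0.2203]
tool_rot: [0.0, 0.999, -0.052, -0.0]
ft_force: [-0.4, -0.9, 0.4]
gripper_width: 1.003
grasp_force: 0.0
```

```bash
python3 - <<'E'
from h import *
p,d=r.grab_frame("wrist");save("w1.png",p)
P,uv=cloud("wrist",d)
near=(abs(P[:,0]-.535)<.07)&(abs(P[:,1]+.331)<.06)
for lo,hi in [(.084,.098),(.046,.054),(.06,.085),(.01,.055)]:
    g=near&(P[:,2]>lo)&(P[:,2]<hi);print(lo,g.sum(),cv2.minAreaRect(P[g][:,:2].astype(np.float32)),np.median(P[g],0).round(4))
go([.52,-.327,.076],-.1)
E
```

```text
0.084 505 ((0.5240097641944885, -0.32839909195899963), (0.023546257987618446, 0.013928771950304508), 83.41387939453125) [ 0.5248 -0.3283  0.0914]
0.046 699 ((0.5238553285598755, -0.32833683490753174), (0.05968012288212776, 0.019246850162744522), 83.69937133789062) [ 0.5277 -0.3299  0.0515]
0.06 151 ((0.5305629968643188, -0.3288441300392151), (0.023455742746591568, 0.0009329363820143044), 83.84671020507812) [ 0.5306 -0.3291  0.0732]
0.01 1659 ((0.5443304777145386, -0.3303678333759308), (0.060049645602703094, 0.06029536575078964), 83.87422943115234) [ 0.5334 -0.3293  0.0373]
t 1.7 pos [ 0.5087 -0.3315  0.2204] yaw -0.1033 F [-0.63 -0.15  0.63] 
 shift [ 0.0108 -0.0058  0.1444] twist -0.0033
```

View pics/w1.png

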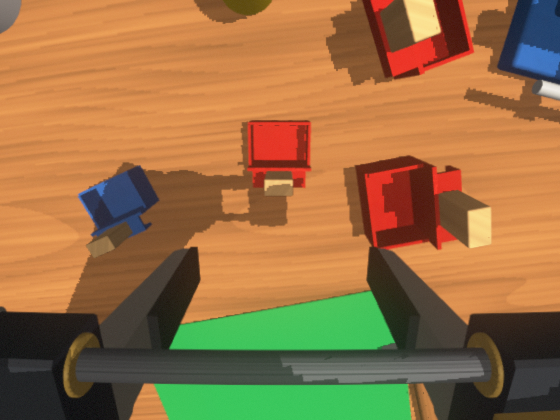

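The wrist view shows the small red caddy at (279,155) with its grip at (278,185) and clearance on both sides. The block's centre is at (0.524, -0.3284) with yaw -0.112.

```bash
python3 -c "
from h import *
go([.524,-.3284,.076],-.112)"
```

```text
t 1.7 pos [ 0.5087 -0.3315  0.2204] yaw -0.1033 F [-0.63 -0.15  0.63] 
 shift [ 0.015  -0.0048  0.1444] twist 0.0087
```

{"method": "step_arm", "body": {
  "steps": [
    [[0.015, -0.005, 0.05], 0.009],
    [[0.015, -0.005, 0.09], 0.009],
    [[0.015, -0.005, 0.12], 0.009],
    [[0.015, -0.005, 0.135], 0.009],
    [[0.015, -0.005, 0.144], 0.009],
    [[0.015, -0.005, 0.144], 0.009],
    [[0.015, -0.005, 0.144], 0.009]
  ],
  "claw": 0
}}

```text
t: 2.58
tcp_pos: [0.526, -0.3268, 0.0774]
tool_rot: [0.0, 0.999, -0.055, 0.001]
ft_force: [0.3, 0.4, 1.0]
gripper_width: 1.0
grasp_force: 0.0
```

{"method": "step_arm", "body": {
  "steps": [
    [[0, 0, 0], 0],
    [[0, 0, 0], 0],
    [[0, 0, 0], 0],
    [[0, 0, 0], 0],
    [[0, 0, 0], 0],
    [[0, 0, 0], 0],
    [[0, 0, 0], 0],
    [[0, 0, 0], 0]
  ],
  "claw": 1,
  "squeeze": 20
}}

```text
t: 3.58
tcp_pos: [0.5251, -0.3266, 0.0762]
tool_rot: [0.0, 0.999, -0.055, -0.0]
ft_force: [-1.4, -0.1, 0.1]
gripper_width: 0.264
grasp_force: 20.0
```

{"method": "step_arm", "body": {
  "steps": [
    [[0, 0, -0.02], 0],
    [[0, 0, -0.06], 0],
    [[0, 0, -0.12], 0],
    [[0, 0, -0.17], 0],
    [[0, 0, -0.17], 0],
    [[0, 0, -0.17], 0]
  ],
  "squeeze": 30
}}

```text
t: 4.32
tcp_pos: [0.5247, -0.3258, 0.246]
tool_rot: [-0.0, 0.999, -0.054, -0.001]
ft_force: [-0.0, 0.0, -3.2]
gripper_width: 0.262
grasp_force: 30.0
```

```bash
python3 -c "
from h import *
go([.43,.27,.245],-.081)"
```

```text
t 4.325 pos [ 0.5247 -0.3258  0.246 ] yaw -0.109 F [-0.02  0.04 -3.21] 
 shift [-0.1589 -0.582   0.0014] twist -0.028
```

{"method": "step_arm", "body": {
  "steps": [
    [[-0.01, -0.04, 0], -0.028],
    [[-0.025, -0.09, 0], -0.028],
    [[-0.04, -0.145, 0], -0.028],
    [[-0.055, -0.2, 0], -0.028],
    [[-0.07, -0.255, 0], -0.028],
    [[-0.085, -0.31, 0], -0.028],
    [[-0.1, -0.365, 0], -0.028],
    [[-0.115, -0.42, 0], -0.028],
    [[-0.13, -0.475, 0], -0.028],
    [[-0.145, -0.53, 0], -0.028],
    [[-0.155, -0.565, 0], -0.028],
    [[-0.159, -0.582, 0], -0.028]
  ]
}}

```text
t: 5.82
tcp_pos: [0.4285, 0.2714, 0.2444]
tool_rot: [0.001, 0.999, -0.039, -0.002]
ft_force: [0.4, -0.1, -2.2]
gripper_width: 0.262
grasp_force: 30.0
```

{"method": "step_arm", "body": {
  "steps": [
    [[0, 0, 0], 0],
    [[0, 0, 0], 0],
    [[0, 0, 0], 0],
    [[0, 0, 0], 0]
  ]
}}

```text
t: 6.32
tcp_pos: [0.431, 0.2687, 0.2462]
tool_rot: [0.0, 0.999, -0.041, 0.0]
ft_force: [0.3, -0.2, -2.9]
gripper_width: 0.259
grasp_force: 30.0
```

```bash
python3 - <<'E'
from h import *
go([.5,.2,.2],-.081)
p,d=r.grab_frame("wrist");save("w2.png",p);np.savez("w2.npz",p=p,d=d)
P,uv=cloud("wrist",d)
tr=(P[:,0]>.42)&(P[:,0]<.56)&(P[:,1]>.0)&(P[:,1]<.42)
Q=P[tr&(P[:,2]>.074)&(P[:,2]<.083)]
l=cv2.fitLine(Q[:,:2].astype(np.float32),cv2.DIST_HUBER,0,.01,.01).ravel();a=l[:2]*np.sign(l[1]);print(l,len(Q))
o=(Q[:,:2]-l[2:]);al=np.sort(o@a);pe=o@[a[1],-a[0]];print("perp",np.percentile(pe,[2,98]),"ends",al[[0,-1]],"z",np.median(Q[:,2]))
g=np.argsort(np.diff(al))[-3:];print([(al[i].round(4),al[i+1].round(4)) for i in g], [ (l[2:]+a*(al[i]+al[i+1])/2).round(4) for i in g])
# held caddy
s=r.observe();h=(np.linalg.norm(P[:,:2]-s["tcp_pos"][:2],axis=1)<.09)&(P[:,2]>.13)&(P[:,2]<.235)
H=P[h];q=np.array(s["tool_rot"]);M=R.from_quat(q[[1,2,3,0]]).as_matrix();T=(H-s["tcp_pos"])@M
np.save("held.npy",T);print(len(T),T.min(0),T.max(0))
E
```

```text
t 6.325 pos [0.431  0.2687 0.2462] yaw -0.0827 F [ 0.32 -0.21 -2.9 ] 
 shift [0.0744 0.0628 0.0463] twist -0.0017
[0.07182543 0.9974172  0.4891363  0.19931896] 1956
perp [-0.00480829  0.00493568] ends [-0.10614372  0.1041173 ] z 0.07843469065839298
[(np.float64(0.0586), np.float64(0.0594)), (np.float64(0.0541), np.float64(0.0549)), (np.float64(-0.0272), np.float64(0.0269))] [array([0.4934, 0.2582]), array([0.4931, 0.2537]), array([0.4891, 0.1992])]
10114 [ 0.00370842 -0.03084682  0.0112958 ] [0.04975481 0.03002564 0.0765548 ]
```

View pics/w2.png

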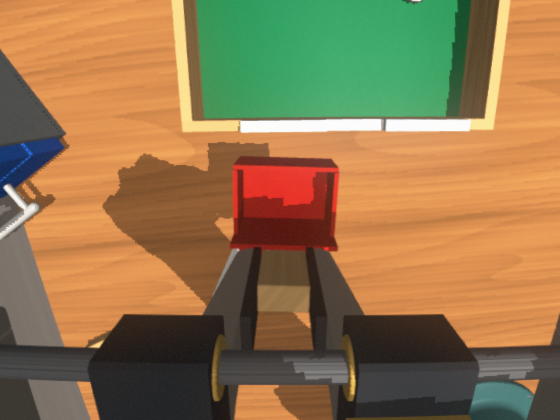

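The wrist view shows the caddy held square at (285,205) and the rail at row 125, with a notch edge at column 384. The depth gives both notch edges: 54 mm wide, centred near (0.489, 0.199), with yaw -0.072. Next I check how the caddy sits in the grip.

```bash
python3 - <<'E'
from h import *
T=np.load("held.npy")
f=T[(T[:,2]>.069)&(abs(T[:,1])<.022)]
A=np.c_[f[:,:2],np.ones(len(f))];print("floor",len(f),np.linalg.lstsq(A,f[:,2],rcond=None)[0],f.min(0),f.max(0))
for lo,hi in [(.018,.03),(.03,.045),(.045,.06)]:
    k=T[(T[:,2]>lo)&(T[:,2]<hi)];print(lo,len(k),np.percentile(k,[1,50,99],axis=0).round(4).tolist())
k=T[(T[:,2]>.022)&(T[:,2]<.028)];print("top",cv2.minAreaRect(k[:,:2].astype(np.float32)))
w=T[(T[:,0]<.014)&(T[:,2]>.03)&(abs(T[:,1])<.025)];A=np.c_[w[:,2],np.ones(len(w))];print("backwall",len(w),np.linalg.lstsq(A,w[:,0],rcond=None)[0] if len(w)>10 else 0)
w=T[(T[:,0]>.044)&(abs(T[:,1])<.025)&(T[:,2]<.066)];print("front",len(w),np.percentile(w,[1,50,99],axis=0).round(4).tolist())
E
```

```text
floor 3309 [0.0105983  0.00016082 0.07146791] [ 0.0066391  -0.02199685  0.0690362 ] [0.04936064 0.02199264 0.07621735]
0.018 1024 [[0.0043, -0.0303, 0.0183], [0.0068, -0.0019, 0.025], [0.0088, 0.0281, 0.0299]]
0.03 2188 [[0.0066, -0.03, 0.0303], [0.0177, -0.0005, 0.0402], [0.0494, 0.0294, 0.0447]]
0.045 1534 [[0.0067, -0.0281, 0.0451], [0.0119, 0.0005, 0.052], [0.0495, 0.0278, 0.0599]]
top ((0.005838718730956316, -0.0010383166372776031), (0.004980423487722874, 0.059619657695293427), 1.7277212142944336)
backwall 2548 [0.06559807 0.00485468]
front 952 [[0.0459, -0.0245, 0.0406], [0.0483, -0.0001, 0.0452], [0.0495, 0.0245, 0.0652]]
```

```bash
python3 -c "
from h import *
go([.4901,.1984,.165],-.072)"
```

```text
t 6.375 pos [0.431  0.2689 0.2463] yaw -0.0824 F [-0.14 -0.9  -2.77] 
 shift [0.0647 0.0653 0.0813] twist -0.0104
```

{"method": "step_arm", "body": {
  "steps": [
    [[0.02, 0.02, 0], -0.01],
    [[0.045, 0.045, 0], -0.01],
    [[0.06, 0.06, 0.01], -0.01],
    [[0.0647, 0.0653, 0.04], -0.01],
    [[0.0647, 0.0653, 0.065], -0.01],
    [[0.0647, 0.0653, 0.078], -0.01],
    [[0.0647, 0.0653, 0.081], -0.01],
    [[0.0647, 0.0653, 0.081], -0.01],
    [[0.0647, 0.0653, 0.081], -0.01],
    [[0.0647, 0.0653, 0.081], -0.01],
    [[0.0647, 0.0653, 0.081], -0.01]
  ]
}}

```text
t: 7.75
tcp_pos: [0.4901, 0.1992, 0.1656]
tool_rot: [-0.0, 0.999, -0.036, 0.0]
ft_force: [-0.3, 1.0, -2.5]
gripper_width: 0.257
grasp_force: 30.0
```

```bash
python3 - <<'E'
from h import *
s=r.observe()
p,d=r.grab_frame("wrist");save("w3.png",p);np.savez("w3.npz",p=p,d=d)
P,uv=cloud("wrist",d)
tr=(P[:,0]>.42)&(P[:,0]<.56)&(P[:,1]>.07)&(P[:,1]<.33)
Q=P[tr&(P[:,2]>.073)&(P[:,2]<.083)]
l=cv2.fitLine(Q[:,:2].astype(np.float32),cv2.DIST_HUBER,0,.01,.01).ravel();a=l[:2]*np.sign(l[1]);print(l,len(Q))
o=(Q[:,:2]-l[2:]);al=np.sort(o@a);pe=o@[a[1],-a[0]];print("perp",np.percentile(pe,[1,99]),"z",np.median(Q[:,2]))
for i in np.argsort(np.diff(al))[-2:]: print(l[2:]+a*al[i],l[2:]+a*al[i+1])
print("ends",l[2:]+a*al[0],l[2:]+a*al[-1])
q=np.array(s["tool_rot"]);M=R.from_quat(q[[1,2,3,0]]).as_matrix();T=(P-s["tcp_pos"])@M
T=T[(abs(T[:,1])<.035)&(T[:,0]<.06)&(T[:,0]>-.02)&(T[:,2]<.08)&(T[:,2]>.02)]
w=T[(T[:,0]>.044)&(abs(T[:,1])<.025)&(T[:,2]<.066)];print("front",np.percentile(w,[1,50,99],axis=0).round(4).tolist())
f=T[(T[:,2]>.069)&(T[:,2]<.076)&(abs(T[:,1])<.022)];print(np.linalg.lstsq(np.c_[f[:,:2],np.ones(len(f))],f[:,2],rcond=None)[0])
go([.4901,.1984,.110],-.072)
E
```

```text
[0.07209165 0.997398   0.48926604 0.1981836 ] 2811
perp [-0.00578356  0.00474053] z 0.07825514644264445
[0.49410457 0.26512531] [0.49412912 0.26546506]
[0.48670846 0.1627992 ] [0.49207528 0.23704989]
ends [0.48173706 0.09401916] [0.49686539 0.30332173]
front [[0.0458, -0.0245, 0.0407], [0.0482, -0.0001, 0.0453], [0.0494, 0.0244, 0.0656]]
[0.00808652 0.0015319  0.07162982]
t 7.8 pos [0.4901 0.1992 0.1655] yaw -0.0713 F [-0.08 -0.13 -2.68] 
 shift [0.0001 0.0008 0.0555] twist 0.0007
```

View pics/w3.png

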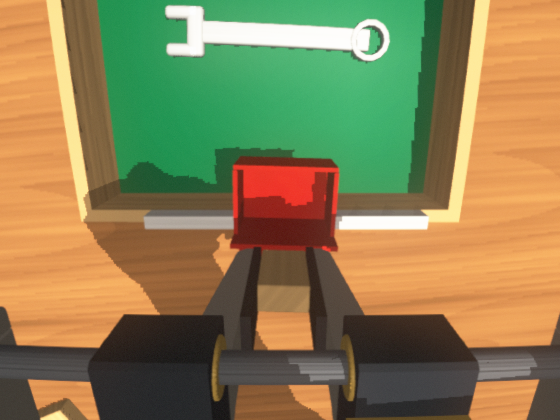

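The wrist view shows the caddy centred over the rail. Both rail arms are visible, at columns 145–235 and 335–425, row 220, and nothing is in the way. I lower it to just above the rail.

{"method": "step_arm", "body": {
  "steps": [
    [[0, 0.0005, 0.01], 0],
    [[0, 0.0005, 0.018], 0],
    [[0, 0.0005, 0.025], 0],
    [[0, 0.0005, 0.032], 0],
    [[0, 0.0005, 0.038], 0],
    [[0, 0.0005, 0.044], 0],
    [[0, 0.0005, 0.049], 0],
    [[0, 0.0005, 0.053], 0],
    [[0, 0.0005, 0.055], 0],
    [[0, 0.0005, 0.055], 0],
    [[0, 0.0005, 0.055], 0]
  ]
}}

```text
t: 9.18
tcp_pos: [0.4899, 0.1987, 0.1103]
tool_rot: [0.0, 0.999, -0.036, 0.0]
ft_force: [1.2, -0.6, -3.1]
gripper_width: 0.265
grasp_force: 30.0
```

{"method": "step_arm", "body": {
  "steps": [
    [[0, 0, 0.001], 0],
    [[0, 0, 0.002], 0],
    [[0, 0, 0.003], 0],
    [[0, 0, 0.004], 0],
    [[0, 0, 0.004], 0],
    [[0, 0, 0.004], 0]
  ]
}}

```text
t: 9.93
tcp_pos: [0.4899, 0.1987, 0.1062]
tool_rot: [0.0, 0.999, -0.036, -0.0]
ft_force: [0.5, -0.4, -3.1]
gripper_width: 0.259
grasp_force: 30.0
```

{"method": "step_arm", "body": {
  "steps": [
    [[0, 0, 0.0008], 0],
    [[0, 0, 0.0016], 0],
    [[0, 0, 0.0024], 0],
    [[0, 0, 0.0024], 0]
  ]
}}

```text
t: 10.42
tcp_pos: [0.4899, 0.1987, 0.1038]
tool_rot: [0.0, 0.999, -0.036, -0.0]
ft_force: [1.2, -0.1, -2.8]
gripper_width: 0.26
grasp_force: 30.0
```

No contact 2 mm below the plain top, so the lip is entering the notch. I continue slowly.

{"method": "step_arm", "body": {
  "steps": [
    [[0, 0, 0.001], 0],
    [[0, 0, 0.002], 0],
    [[0, 0, 0.003], 0],
    [[0, 0, 0.004], 0],
    [[0, 0, 0.004], 0]
  ]
}}

```text
t: 11.05
tcp_pos: [0.4899, 0.1987, 0.0997]
tool_rot: [0.0, 0.999, -0.036, -0.0]
ft_force: [0.7, 0.2, -2.7]
gripper_width: 0.258
grasp_force: 30.0
```

{"method": "step_arm", "body": {
  "steps": [
    [[0, 0, 0.0008], 0],
    [[0, 0, 0.0016], 0],
    [[0, 0, 0.0024], 0],
    [[0, 0, 0.0024], 0]
  ]
}}

```text
t: 11.55
tcp_pos: [0.4899, 0.1987, 0.0974]
tool_rot: [0.0, 0.999, -0.036, -0.0]
ft_force: [1.2, 0.2, -3.1]
gripper_width: 0.26
grasp_force: 30.0
```

{"method": "step_arm", "body": {
  "steps": [
    [[0, 0, 0.0005], 0],
    [[0, 0, 0.001], 0],
    [[0, 0, 0.001], 0]
  ]
}}

```text
t: 11.92
tcp_pos: [0.4899, 0.1987, 0.0971]
tool_rot: [0.0, 0.999, -0.036, 0.0]
ft_force: [-1.4, -1.1, 5.5]
gripper_width: 0.258
grasp_force: 30.0
```

The contact force rose by about 8 N right at the notch-floor height (TCP 0.097). I unload it, ease the grip and open slightly.

{"method": "step_arm", "body": {
  "steps": [
    [[0, 0, -0.0003], 0],
    [[0, 0, -0.0006], 0],
    [[0, 0, -0.0006], 0],
    [[0, 0, -0.0006], 0]
  ],
  "squeeze": 10
}}

```text
t: 12.42
tcp_pos: [0.49, 0.1987, 0.0971]
tool_rot: [0.0, 0.999, -0.036, 0.0]
ft_force: [0.2, -0.8, 2.1]
gripper_width: 0.263
grasp_force: 10.0
```

{"method": "step_arm", "body": {
  "steps": [
    [[0, 0, 0], 0],
    [[0, 0, 0], 0],
    [[0, 0, 0], 0]
  ],
  "squeeze": 3
}}

```text
t: 12.8
tcp_pos: [0.4901, 0.1987, 0.0971]
tool_rot: [-0.0, 0.999, -0.036, 0.0]
ft_force: [0.8, -0.7, 1.4]
gripper_width: 0.263
grasp_force: 3.0
```

{"method": "step_arm", "body": {
  "steps": [
    [[0, 0, 0], 0],
    [[0, 0, 0], 0],
    [[0, 0, 0], 0],
    [[0, 0, 0], 0]
  ],
  "claw": 0.66
}}

```text
t: 13.3
tcp_pos: [0.4898, 0.1987, 0.097]
tool_rot: [0.0, 0.999, -0.036, -0.0]
ft_force: [-0.3, 0.1, 0.1]
gripper_width: 0.34
grasp_force: 0.0
```

{"method": "step_arm", "body": {
  "steps": [
    [[0, 0, -0.003], 0],
    [[0, 0, -0.01], 0],
    [[0, 0, -0.02], 0],
    [[0, 0, -0.04], 0],
    [[0, 0, -0.07], 0],
    [[0, 0, -0.11], 0],
    [[0, 0, -0.14], 0],
    [[-0.04, 0, -0.15], 0],
    [[-0.08, 0, -0.15], 0],
    [[-0.08, 0, -0.15], 0],
    [[-0.08, 0, -0.15], 0]
  ]
}}

```text
t: 14.68
tcp_pos: [0.4109, 0.2043, 0.2478]
tool_rot: [-0.0, 0.999, -0.036, 0.001]
ft_force: [0.3, -0.5, 0.6]
gripper_width: 0.34
grasp_force: 0.0
```

```bash
python3 - <<'E'
from h import *
p,d=r.grab_frame("wrist");p2,_=r.grab_frame("scene")
P,uv=cloud("wrist",d)
n=(abs(P[:,0]-.505)<.07)&(abs(P[:,1]-.199)<.05)
for lo,hi in [(.105,.118),(.0685,.076),(.0765,.082),(.09,.104)]:
    g=P[n&(P[:,2]>lo)&(P[:,2]<hi)];print(lo,len(g),np.median(g,0).round(4) if len(g) else 0,cv2.minAreaRect(g[:,:2].astype(np.float32)) if len(g)>5 else 0)
o=np.zeros((420,760,3),np.uint8);o[:,:]=0;o[:,:400]=p[:,80:480];o[:360,400:]=cv2.resize(p2[210:310,320:420],(360,360));save("end.png",o)
go([.49,.2,.2],0)
E
```

```text
0.105 521 [0.4904 0.1999 0.1118] ((0.49033817648887634, 0.19992835819721222), (0.022626813501119614, 0.013291454873979092), 85.82573699951172)
0.0685 698 [0.4893 0.195  0.0719] ((0.48896312713623047, 0.19544200599193573), (0.08842317014932632, 0.017822546884417534), 85.81278991699219)
0.0765 589 [0.4891 0.2256 0.0778] ((0.4890085458755493, 0.1989329308271408), (0.10063724964857101, 0.009665326215326786), 85.81328582763672)
0.09 0 0 0
t 14.775 pos [0.4111 0.2043 0.2473] yaw -0.0722 F [ 0.55 -0.88  0.29] 
 shift [ 0.079  -0.0014  0.0473] twist -0.0722
```

View pics/end.png

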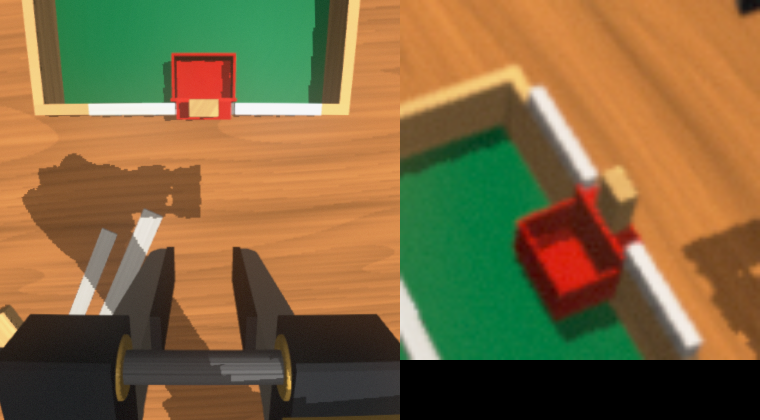

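The caddy hangs square inside the tray, with its grip at (204,108) in the crop. The lip plate's top is at z≈0.072, so its underside is about 0.069, which is 9 mm below the rail's top and fully in the notch. The gripper is clear, so I hand in.

```bash
python3 -c "
from bench import r
print(r.finish_job())"
```

```text
the job is handed in; nothing more can be done
None
```

The red caddy hangs inside the tray with its lip seated about 9 mm down in the rail's notch. The gripper has let go and is clear, and the job is handed in, but no verdict came back.

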